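# Make up the pancake caddy and the chips caddy

### The job

Make up the two table caddies from the things standing in the row: the pancake set in the light oak caddy (amber syrup bottle, steel sugar shaker, white ramekin) and the chips set in the dark steel caddy (red spice jar, the other white ramekin). Stand each thing gently down on the floor of a well, the ramekins in the cork-lined wells, the syrup in the small middle well of the oak caddy and the shaker and the jar in the wells left over. Knock nothing over, and leave the orange and the green lidded tubs where they are.

Things in the scene. Friction and masses are not known exactly. Their poses are not given: they have to be found in the camera images.
- oak_caddy: Fixed light oak block 112 (x) x 292 (y) x 34 mm, iron pulls 20 mm out at its ends. Three round wells at x = 0. y = +92 mm: 84 wide, cork pad, floor z = 20 mm: ramekin. y = 0: 68 wide, floor z = 10 mm: syrup bottle. y = -92 mm: 84 wide, no pad, floor z = 10 mm: sugar shaker. Origin: centre of underside, on the table; z up.
- steel_caddy: Fixed dark steel caddy 112 (x) x 204 (y) mm, pierced top sheet to z = 32 mm; bright wire loops at its ends rise to z = 65 mm, out to y = +-117 mm. Two round wells at x = 0. y = +48 mm: 74 wide, floor z = 8 mm: spice jar. y = -48 mm: 84 wide, cork pad, floor z = 18 mm: ramekin. Origin: centre of underside, on the table; z up.
- syrup_bottle: Amber squeeze bottle, 158 mm high, 0.22 kg. Body 50 mm across up to about 96 mm, collar 38 mm across from 96 to 122 mm (grip here from above, fingertips at about 93 mm), then a nozzle 16 mm across. Origin at the centre of its underside, z up; round, so its yaw does not matter. 
- sugar_shaker: Pale steel shaker with a domed, pierced top, 68 mm across, 104 mm high, 0.21 kg; grip round the body. Origin at the centre of its underside, z up; round, so its yaw does not matter. 
- spice_jar: Jar of red spice, 58 mm across up to 78 mm, with a pale steel cap 52 mm across, 94 mm high, 0.19 kg. Origin at the centre of its underside, z up; round, so its yaw does not matter. 
- ramekin_a: White fluted porcelain ramekin, 68 mm across, 41 mm high, 0.11 kg, empty; the two are alike, either may go in either caddy. Grip across the outside with the fingertips 20 to 26 mm above its underside (the cork wells are 14 mm deep, too narrow for fingers). Origin at the centre of its underside, z up; round, so its yaw does not matter. 
- ramekin_b: The other white ramekin, like ramekin_a. Origin at the centre of its underside, z up; round, so its yaw does not matter. 
- orange_tub: Tub of orange sauce with a pale lid, 84 mm across, 72 mm high; not wanted, leave it standing. Origin at the centre of its underside, z up; round, so its yaw does not matter. 
- green_tub: Tub of green sauce with a pale lid, 84 mm across, 72 mm high; not wanted, leave it standing. Origin at the centre of its underside, z up; round, so its yaw does not matter. 
There are look-alikes about, which are no part of the job. What is shaped like the spice_jar but turquoise or yellow is not meant.

How it is judged:
By the outcome, as a careful person would: the job done as asked, in the order asked, and still so for the second after the job is handed in, with the robot touching nothing.
It also fails if it takes over 120 s, if anything falls off the work surface, if the arm or the gripper's body presses on something with over 40 N, if the wrist force passes 120 N, or if a joint passes its speed limit or range.

### The arm

A 7-joint arm with a two-finger parallel gripper is mounted at the origin on a cart in front of the work surface, level with it; the furniture and walls round the work are solid. World frame = base frame: x ahead of the robot, y to its left, z up, the work surface at z = 0. Lengths are in m, angles in rad, forces in N, time in s.
With the tool pointing down it reaches from about 0.425 to 0.875 m from the base axis. Payload 8.4 kg.
Tool frame: the origin (TCP) lies midway between the tips of the shut fingers; the grasp point (between the pads) lies 19 mm behind it; z points along the fingers, y is the line along which they close (so a half turn about z gives the same grasp; the last joint's range is limited). The gripper opens to 87 mm and grips with 3 to 60 N. Pads are 19 mm wide; open, the fingers measure 117 mm over their backs; the gripper's body (75 mm by 190 mm) begins 51 mm behind the grasp point.
Start: joints at [1.194, 0.333, 0.04, 1.465, -0.013, 1.343, -0.059], TCP at [0.178, -0.625, 0.223] pointing down, gripper open.
Joint ranges: [-2.58, 2.58], [-0.38, 2.09], [-1.3, 1.39], [0.25, 2.4], [-1.5, 4.64], [0.08, 2.09], [-2.65, 2.65]. Speed limits (rad/s): [2.22, 2.22, 2.79, 2.79, 3.14, 3.14, 3.14].

### API

Orientations are given as a 3x3 rotation matrix whose columns are the frame's x, y, z axes.
In Python, from cell import manip, viewer, job_done gives the robot as it stands.
- The arm moves only by the tool carry_out, never from a script. Its argument "rows" is one flat list of numbers, 4 for each row, row after row: the shift along the tool's x, y, z in m, then the turn about the tool's z in rad. In form: [x, y, z, roll, x, y, z, roll, ...]. A call has 1 to 12 rows; each row shifts and turns the commanded pose from where the row before left it, along the tool's axes as they then stand; what a row does not reach is not made up. A row lasts 1/10 s, in which the tool goes at most 50 mm and 8.59 degrees, less where a joint would pass 70% of its speed; a pose out of reach is approached as far as the arm can. A call is refused whole if a number of a shift passes 0.05 or a number of a turn 0.15, either way. A call with a gripper value outside its range is refused whole. "grip" is the opening, from 0 (shut) to 1 (fully open), set as the call begins (left out, the last holds). The fingers move at their own pace and stop on an object; "squeeze" is the grip in N (left out, the last holds). Time passes only in rows, so rows that do not move let the fingers close. It gives the time, the measured TCP pose, the force, the opening and the grip force at its end, in the units of the state.
- manip.read_state(): the state, without advancing time (a new reading comes with each control period).
- viewer.grab_frame(name): name is "scene" or "top" or "wrist"; returns the picture (480x640x3 uint8, red, green, blue); there is no depth.
- viewer.get_calibration(name): a dict with "K" (3x3 intrinsics, pixels), "xyz" and "attitude" of the camera in the world; the wrist camera has in their place "tool_from_camera" (4x4, takes a point from camera to tool coordinates, whose origin is the TCP and whose axes are the flange's). Camera axes: x right, y down, z forward; pixel columns grow to the right and rows downward; lengths in m; the calibration is good to about 2 mm. A picture is of the moment at which its call begins: read the wrist's pose just before it. get_calibration takes no time and is no camera call.
- job_done(): hands the job in; it is judged then, once.
The state is a dict: "time": time; "qpos": joint angles; "joint_velocities": joint speeds; "tau": joint torques, N m; "ee_pos": TCP position; "tool_rot": TCP orientation; "contact_force": force on the tool from outside, world axes, zero at the start; "moment": the same for the moment, N m; "grip_width": opening from 0.0 (shut) to 1.0 (fully open); "grip_force": force on a finger pad.
Only numpy, scipy, OpenCV 4.12 (cv2) and the standard library are available. Lean on these libraries where they do the work, as an engineer would, in place of code of your own. Each camera call takes 0.05 s, during which the arm holds its last target. There are 200 camera calls.

## Working session

There is one attempt and no reset: what is moved stays moved. The work goes in short steps, Python scripts to look and compute and a tool call to move; the robot and the scene stay as the last step left them, time stands still between calls to the robot, and variables do not carry over. Pictures are saved under pics/ and viewed, at most 14 in all, crops included, and the job is handed in when it is done.

Besides the shell and the picture viewer there is one more tool, called after "Emit:" by a JSON object that holds its "fn" and its "kwargs". carry_out: Moves the arm, as the interface text tells. Its arguments: {"type":"object","properties":{"rows":{"type":"array","items":{"type":"number"}},"grip":{"type":"number"},"squeeze":{"type":"number"}},"required":["rows"]}

```bash
mkdir -p pics
python3 - <<'E'
from cell import manip, viewer
import cv2,numpy as np
s=manip.read_state();print(s['time'],s['ee_pos'],np.round(s['tool_rot'],3).tolist())
for n in ['scene','top']:
    cv2.imwrite(f'pics/{n}0.png',viewer.grab_frame(n)[:,:,::-1])
    print(n,viewer.get_calibration(n))
print(viewer.get_calibration('wrist'))
E
```

```text
0.0 [ 0.17809361 -0.62462819  0.22166272] [[0.962, 0.274, -0.001], [0.274, -0.962, 0.002], [-0.0, -0.002, -1.0]]
scene {'K': array([[523.65319927,   0.        , 319.48286272],
       [  0.        , 523.65319927, 228.22988843],
       [  0.        ,   0.        ,   1.        ]]), 'xyz': array([-0.50847031,  0.60343938,  0.79073439]), 'attitude': array([[-0.49832521, -0.46086654,  0.73435279],
       [-0.86679192,  0.28294787, -0.41062424],
       [-0.01854058, -0.84115548, -0.54047545]])}
top {'K': array([[587.66234547,   0.        , 328.43816943],
       [  0.        , 587.66234547, 246.63058935],
       [  0.        ,   0.        ,   1.        ]]), 'xyz': array([0.39159977, 0.05523591, 1.62675534]), 'attitude': array([[-0.00957629, -0.9977758 ,  0.06596777],
       [-0.99990214,  0.0088821 , -0.01080845],
       [ 0.01019848, -0.06606482, -0.99776321]])}
{'K': array([[338.3281843 ,   0.        , 316.64267105],
       [  0.        , 338.3281843 , 236.67301605],
       [  0.        ,   0.        ,   1.        ]]), 'tool_from_camera': array([[-4.80500422e-05, -9.64157450e-01, -2.65330753e-01,
         7.28559636e-02],
       [ 9.99999745e-01,  1.42737095e-04, -6.99772121e-04,
        -4.99549901e-04],
       [ 7.12563045e-04, -2.65330719e-01,  9.64157198e-01,
        -1.62170125e-01],
       [ 0.00000000e+00,  0.00000000e+00,  0.00000000e+00,
         1.00000000e+00]])}
```

View pics/top0.png

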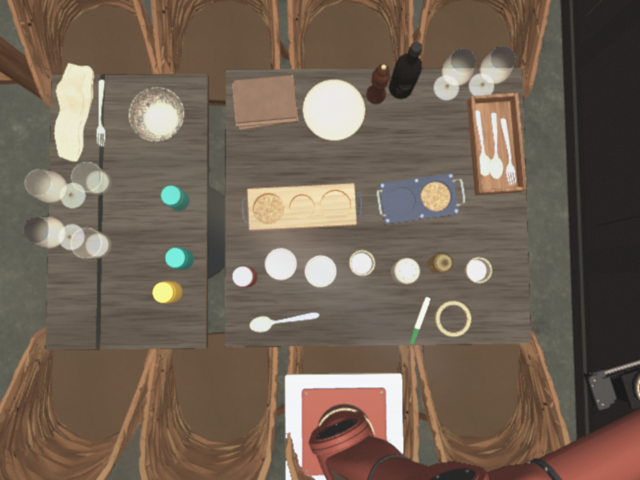

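View pics/scene0.png

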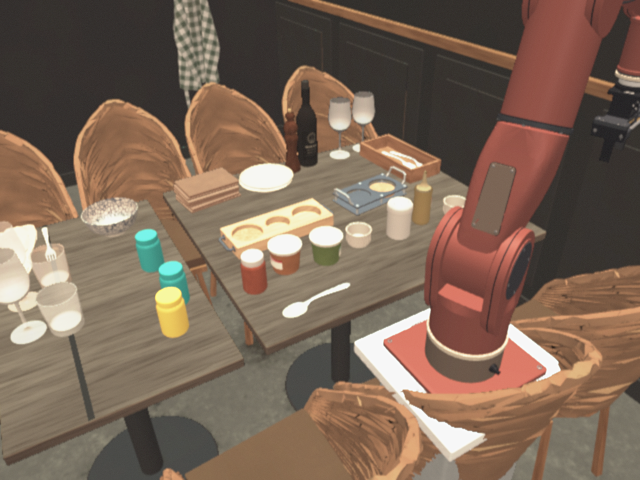

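The top view shows, from left (+y) to right: red jar (244,276), orange tub (281,264), green tub (320,270), ramekin (362,263), shaker (406,270), syrup (441,263) and ramekin (479,270). The oak caddy is at (302,206) with its cork well on the left, and the steel caddy is at (420,198) with its cork well on the right. The turquoise and yellow look-alikes are on the other table.

```bash
cat > h.py <<'E'
import cv2,numpy as np
from cell import manip,viewer
def cam(n,s=None):
    c=viewer.get_calibration(n)
    if n!='wrist': return c['K'],np.array(c['xyz']),np.array(c['attitude'])
    T=c['tool_from_camera'];R=np.array(s['tool_rot'])
    return c['K'],np.array(s['ee_pos'])+R@T[:3,3],R@T[:3,:3]
def ray(c,uv,z):
    K,o,R=c;d=R@np.linalg.solve(K,[uv[0],uv[1],1]);return (o+d*(z-o[2])/d[2])[:2]
def proj(c,p):
    K,o,R=c;q=K@(R.T@(np.array(p)-o));return q[:2]/q[2]
E
python3 - <<'E'
from h import *
im=cv2.imread('pics/top0.png');c=cam('top')
hsv=cv2.cvtColor(im,cv2.COLOR_BGR2HSV)
H={'jar':(244,276,.094),'orange':(281,264,.072),'green':(320,270,.072),'ramA':(362,263,.041),'shaker':(406,270,.1),'syrup':(441,263,.158),'ramB':(479,270,.041)}
for k,(u,v,z) in H.items():
    w=im[v-28:v+28,u-28:u+28]
    hs=hsv[v-28:v+28,u-28:u+28]
    m=((hs[:,:,2]>150)&(hs[:,:,1]<110)).astype(np.uint8)
    n,l,st,ce=cv2.connectedComponentsWithStats(m)
    j=max(range(1,n),key=lambda i:st[i,4]) if n>1 else None
    if j:
        cn=max(cv2.findContours((l==j).astype(np.uint8),0,2)[0],key=len)
        (x,y),r=cv2.minEnclosingCircle(cn); 
        uv=(x+u-28,y+v-28);print(k,np.round(uv,1),round(r,1),'world',np.round(ray(c,uv,z),4),'diam mm',round(2*r*(1.627-z)/587*1000))
    print('   guess',np.round(ray(c,(u,v),z),3))
w=hsv[175:235,230:370]
m=((w[:,:,2]>110)&(w[:,:,1]>50)).astype(np.uint8)
m=cv2.morphologyEx(m,2,np.ones((3,3)))
cn=max(cv2.findContours(m,0,2)[0],key=cv2.contourArea)
r=cv2.minAreaRect(cn);b=cv2.boxPoints(r)+[230,175]
P=np.array([ray(c,p,.034) for p in b]);print('oak',P.round(3).tolist(),P.mean(0).round(4))
print('sides',np.linalg.norm(P[1]-P[0]),np.linalg.norm(P[2]-P[1]))
for q in [(380,189),(460,176),(464,212),(384,222),(435,197)]: print(np.round(ray(c,q,.032),3))
cv2.imwrite('pics/z.png',cv2.resize(im[165:300,225:500],None,fx=2.9,fy=2.9,interpolation=cv2.INTER_CUBIC)[:,:799])
E
```

```text
jar [242. 276.] 10.4 world [0.4184 0.2642] diam mm 55
   guess [0.418 0.259]
orange [280.5 263.5] 16.5 world [0.4508 0.1657] diam mm 87
   guess [0.449 0.164]
green [320.1 270.9] 16.4 world [0.4303 0.0611] diam mm 87
   guess [0.433 0.061]
ramA [361.7 262.7] 13.2 world [ 0.4522 -0.0513] diam mm 71
   guess [ 0.451 -0.052]
shaker [406.4 270.7] 13.2 world [ 0.428  -0.1633] diam mm 69
   guess [ 0.43  -0.162]
syrup [443.4 262.4] 7.8 world [ 0.4466 -0.2483] diam mm 39
   guess [ 0.445 -0.242]
ramB [478.5 269.7] 13.4 world [ 0.4302 -0.3672] diam mm 72
   guess [ 0.429 -0.369]
oak [[0.666, 0.309], [0.675, -0.038], [0.535, -0.041], [0.526, 0.304]] [0.6002 0.1332]
sides 0.3472645129240282 0.140085402052362
[ 0.654 -0.105]
[ 0.688 -0.325]
[ 0.589 -0.334]
[ 0.563 -0.114]
[ 0.631 -0.255]
```

View pics/z.png

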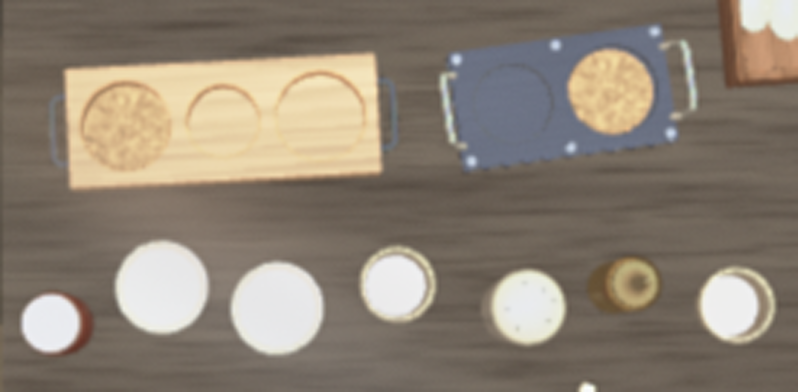

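The zoom shows the oak corners at about (66,70), (374,54), (381,173), (71,187) and the steel sheet corners at about (448,52), (658,27), (678,142), (464,170). The syrup nozzle is at (638,283). I'll refine these with tighter masks.

```bash
cat > cad.py <<'E'
from h import *
c=cam('top')
Z=lambda p:(p[0]/2.9+224.83,p[1]/2.9+164.83)
for nm,cs,z in [('oak',[(66,70),(374,54),(381,173),(71,187)],.034),('steel',[(448,52),(658,27),(678,142),(464,170)],.032)]:
    P=np.array([ray(c,Z(p),z) for p in cs]);ctr=P.mean(0)
    yv=(P[0]+P[3]-P[1]-P[2])/2;L=np.linalg.norm(yv);yv/=L;xv=np.array([yv[1],-yv[0]])
    W=np.linalg.norm((P[0]+P[1]-P[2]-P[3])/2)
    print(nm,ctr.round(4),'L,W',L.round(3),W.round(3),'yaw deg',np.degrees(np.arctan2(-yv[0],yv[1])).round(1))
    for w in ([.092,0,-.092] if nm=='oak' else [.048,-.048]): print('  well',w,(ctr+yv*w).round(4))
for nm,p,z in [('oakcork',(126,126),.025),('steelcork',(611,91),.025),('oak -92 rim',(321,114),.034),('syrup rim',(223,121),.034),('jar well',(514,105),.032),('nozzle',(638,283),.158),('collar',(633,284),.122)]: print(nm,ray(c,Z(p),z).round(4))
E
python3 cad.py
```

```text
oak [0.6072 0.1096] L,W 0.291 0.112 yaw deg 2.3
  well 0.092 [0.6035 0.2015]
  well 0 [0.6072 0.1096]
  well -0.092 [0.611  0.0177]
steel [ 0.627  -0.2104] L,W 0.202 0.112 yaw deg 6.7
  well 0.048 [ 0.6214 -0.1627]
  well -0.048 [ 0.6326 -0.2581]
oakcork [0.6043 0.2018]
steelcork [ 0.634  -0.2582]
oak -92 rim [0.613  0.0175]
syrup rim [0.6071 0.1098]
jar well [ 0.6203 -0.1648]
nozzle [ 0.4465 -0.2519]
collar [ 0.447 -0.255]
```

Emit:
{"fn": "carry_out", "kwargs": {"rows": [0, 0, 0, -0.144, 0, 0, 0, -0.144, 0, 0, 0, -0.144, 0, 0, 0, -0.144, 0, 0, 0, -0.144, 0, 0, 0, -0.144, 0, 0, 0, -0.144, 0, 0, 0, -0.144, 0, 0, 0, -0.144, 0.037, 0.027, -0.01, 0, 0.037, 0.027, -0.01, 0, 0.037, 0.027, -0.01, 0], "grip": 1, "squeeze": 15}}

```text
time: 1.3
ee_pos: [0.2594, -0.5123, 0.2523]
tool_rot: [[-0.002, 1.0, -0.0], [1.0, 0.002, 0.001], [0.001, -0.0, -1.0]]
contact_force: [1.5, 0.4, 0.7]
grip_width: 1.0
grip_force: 0.0
```

Emit:
{"fn": "carry_out", "kwargs": {"rows": [0.037, 0.027, 0, 0, 0.037, 0.027, 0, 0, 0.037, 0.027, 0, 0, 0.037, 0.027, 0, 0, 0.037, 0.027, 0, 0, 0.037, 0.027, 0, 0, 0.037, 0.027, 0, 0, 0, 0, 0, 0]}}

```text
time: 2.1
ee_pos: [0.4507, -0.2478, 0.2527]
tool_rot: [[-0.012, 1.0, 0.001], [1.0, 0.012, 0.002], [0.002, 0.001, -1.0]]
contact_force: [-0.5, -1.2, 0.0]
grip_width: 0.998
grip_force: 0.0
```

```bash
cat > wr.py <<'E'
import sys
from h import *
s=manip.read_state();im=viewer.grab_frame('wrist')[:,:,::-1].copy();c=cam('wrist',s)
np.savez('pics/last.npz',pos=s['ee_pos'],rot=s['tool_rot'])
cv2.imwrite(f'pics/{sys.argv[1]}.png',im);print(s['time'],s['ee_pos'],np.round(s['contact_force'],1))
for n,p in {'jar':(.418,.264,.094),'ramA':(.452,-.051,.041),'shaker':(.428,-.163,.1),'syrup':(.4467,-.2525,.158),'ramB':(.430,-.367,.041)}.items(): print(n,proj(c,p).round(0))
E
python3 wr.py w1
```

```text
2.1 [ 0.45065059 -0.24777739  0.2527106 ] [-0.5 -1.2  0. ]
jar [ 270. -649.]
ramA [320.  12.]
shaker [292. 130.]
syrup [311. 246.]
ramB [298. 308.]
```

View pics/w1.png

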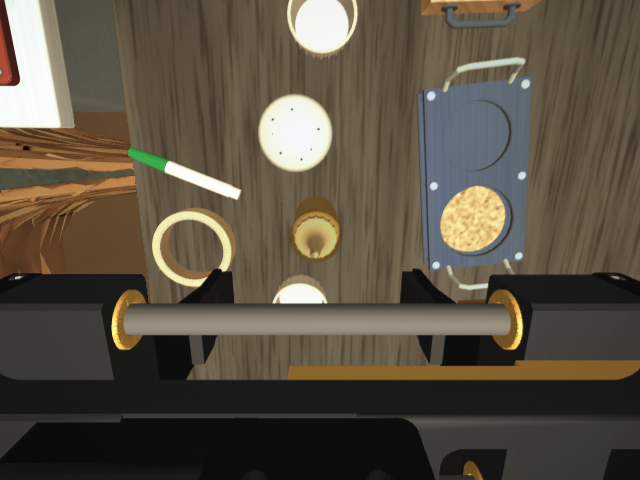

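The wrist view shows the nozzle at (316,248), the shaker at (295,132), the ramekin rim at (322,15) and the steel cork pad at (473,219). All are close to the predicted positions.

Run:
```python
from h import *
s=np.load('pics/last.npz');c=cam('wrist',{'ee_pos':s['pos'],'tool_rot':s['rot']})
for n,u,z in [('nozzle',(316,250),.158),('collar',(315.5,232),.122),('shaker',(295.5,132.5),.09),('corkst',(473,219),.018),('jarwell',(478,135),.032),('ramA rim',(322,15),.041)]: print(n,ray(c,u,z).round(4))
```

```text
nozzle [ 0.4505 -0.256 ]
collar [ 0.45   -0.2505]
shaker [ 0.4306 -0.1646]
corkst [ 0.6389 -0.2589]
jarwell [ 0.6252 -0.1629]
ramA rim [ 0.4539 -0.0535]
```

Emit:
{"fn": "carry_out", "kwargs": {"rows": [-0.005, -0.002, 0, 0, 0, 0, 0.035, 0, 0, 0, 0.035, 0, 0, 0, 0.035, 0, 0, 0, 0.03, 0, 0, 0, 0.015, 0, 0, 0, 0.008, 0, 0, 0, 0, 0]}}

```text
time: 2.95
ee_pos: [0.4439, -0.2603, 0.0937]
tool_rot: [[-0.001, 1.0, -0.002], [1.0, 0.001, 0.001], [0.001, -0.002, -1.0]]
contact_force: [0.0, 0.4, 0.2]
grip_width: 0.999
grip_force: 0.0
```

Emit:
{"fn": "carry_out", "kwargs": {"rows": [0, 0, 0, 0, 0, 0, 0, 0, 0, 0, 0, 0, 0, 0, 0, 0, 0, 0, 0, 0, 0, 0, 0, 0, 0, 0, 0, 0, 0, 0, 0, 0], "grip": 0, "squeeze": 15}}

```text
time: 3.75
ee_pos: [0.4455, -0.2593, 0.0948]
tool_rot: [[-0.003, 1.0, 0.001], [1.0, 0.003, -0.0], [-0.0, 0.001, -1.0]]
contact_force: [0.3, -0.2, 1.1]
grip_width: 0.559
grip_force: 15.0
```

Emit:
{"fn": "carry_out", "kwargs": {"rows": [0, 0, 0, 0, 0, 0, 0, 0, 0, 0, 0, 0]}}

```text
time: 4.05
ee_pos: [0.4455, -0.2593, 0.0948]
tool_rot: [[-0.003, 1.0, 0.001], [1.0, 0.003, -0.0], [-0.0, 0.001, -1.0]]
contact_force: [2.4, 0.1, 3.2]
grip_width: 0.561
grip_force: 15.0
```

```bash
python3 wr.py w2
```

```text
4.05 [ 0.44549294 -0.25932339  0.09477703] [2.4 0.1 3.2]
jar [   83. -4031.]
ramA [ 330. -131.]
shaker [276.  88.]
syrup [320. 350.]
ramB [295. 391.]
```

View pics/w2.png

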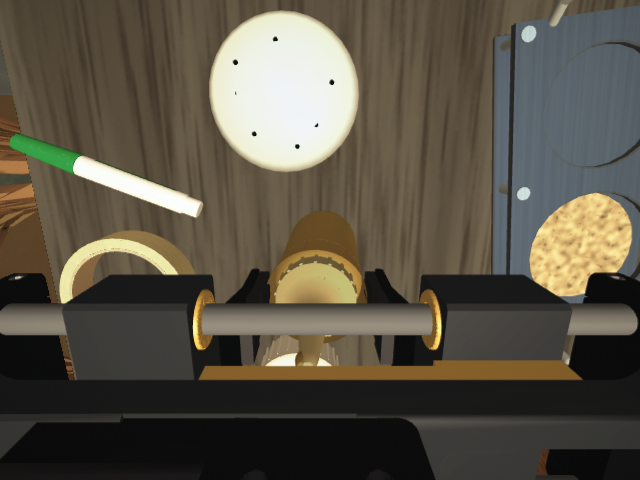

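The collar is centred at (317,290), but there are gaps between it and the fingers. The tips are resting on the body shoulder, at a 49 mm opening. I'll open, go up 5 mm, shift 6 mm and grip again.

Emit:
{"fn": "carry_out", "kwargs": {"rows": [0, 0, 0, 0, 0, 0, 0, 0, 0, 0, 0, 0, 0, 0, 0, 0, 0.003, 0, -0.003, 0, 0.003, 0, -0.002, 0, 0, 0, 0, 0, 0, 0, 0, 0], "grip": 1}}

```text
time: 4.9
ee_pos: [0.4452, -0.2532, 0.0997]
tool_rot: [[-0.003, 1.0, 0.0], [1.0, 0.003, -0.0], [-0.0, 0.0, -1.0]]
contact_force: [-0.7, -0.8, -0.2]
grip_width: 0.993
grip_force: 0.0
```

Emit:
{"fn": "carry_out", "kwargs": {"rows": [0, 0, 0, 0, 0, 0, 0, 0, 0, 0, 0, 0, 0, 0, 0, 0, 0, 0, 0, 0, 0, 0, 0, 0, 0, 0, 0, 0, 0, 0, 0, 0, 0, 0, 0, 0, 0, 0, 0, 0], "grip": 0, "squeeze": 20}}

```text
time: 5.9
ee_pos: [0.4453, -0.2532, 0.0996]
tool_rot: [[-0.003, 1.0, 0.0], [1.0, 0.003, -0.0], [-0.0, 0.0, -1.0]]
contact_force: [1.1, 0.3, 0.7]
grip_width: 0.553
grip_force: 20.0
```

Emit:
{"fn": "carry_out", "kwargs": {"rows": [0, 0, -0.005, 0, 0, 0, -0.01, 0, 0, 0, -0.01, 0, 0, 0, 0, 0, 0, 0, 0, 0]}}

```text
time: 6.4
ee_pos: [0.4453, -0.2534, 0.125]
tool_rot: [[-0.003, 1.0, 0.001], [1.0, 0.003, -0.001], [-0.001, 0.001, -1.0]]
contact_force: [-0.1, 0.2, -2.8]
grip_width: 0.552
grip_force: 20.0
```

```bash
python3 wr.py w3; python3 -c "
from h import *
im=viewer.grab_frame('scene')[:,:,::-1];w=cv2.imread('pics/w3.png')
cv2.imwrite('pics/w3b.png',np.hstack([cv2.resize(im[150:270,360:480],None,fx=3.3,fy=3.3,interpolation=cv2.INTER_CUBIC),w[180:420:,120:520][:,:400].repeat(1,0) if 0 else cv2.resize(w[150:400,200:450],(396,396))]))"
```

```text
6.4 [ 0.44525694 -0.25344541  0.12498718] [-0.1  0.2 -2.8]
jar [  188. -2138.]
ramA [328. -80.]
shaker [284. 109.]
syrup [320. 320.]
ramB [298. 372.]
```

View pics/w3b.png

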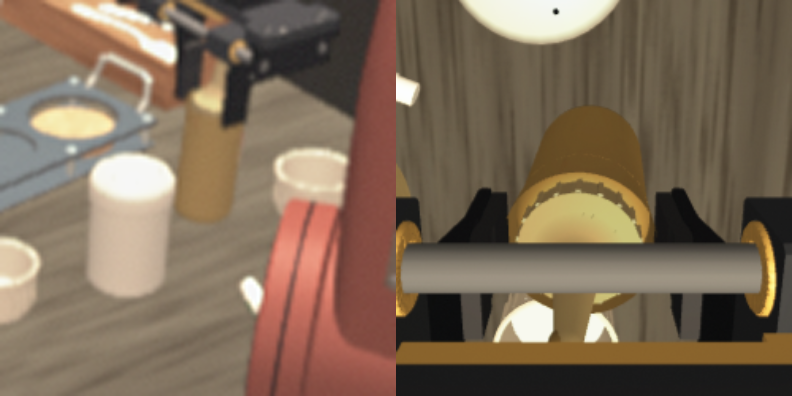

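Emit:
{"fn": "carry_out", "kwargs": {"rows": [0, 0, -0.03, 0, 0, 0, -0.045, 0, 0, 0, -0.045, 0, 0.02, 0.01, -0.01, 0, 0.04, 0.018, 0, 0, 0.04, 0.018, 0, 0, 0.04, 0.018, 0, 0, 0.04, 0.018, 0, 0, 0.04, 0.018, 0, 0, 0.04, 0.018, 0, 0, 0.04, 0.018, 0, 0, 0.04, 0.018, 0, 0]}}

```text
time: 7.7
ee_pos: [0.5985, 0.0885, 0.2541]
tool_rot: [[-0.002, 1.0, -0.001], [1.0, 0.002, -0.0], [-0.0, -0.001, -1.0]]
contact_force: [-0.5, 0.3, -1.9]
grip_width: 0.552
grip_force: 20.0
```

Emit:
{"fn": "carry_out", "kwargs": {"rows": [0.015, 0.01, 0, 0, 0, 0, 0, 0, 0, 0, 0, 0, 0, 0, 0, 0]}}

```text
time: 8.1
ee_pos: [0.6079, 0.1006, 0.2542]
tool_rot: [[-0.001, 1.0, -0.001], [1.0, 0.001, -0.001], [-0.001, -0.001, -1.0]]
contact_force: [0.1, -0.5, -2.3]
grip_width: 0.55
grip_force: 20.0
```

```bash
python3 wr.py w4
```

```text
8.1 [0.60788687 0.10064104 0.25424598] [ 0.1 -0.5 -2.3]
jar [93. 33.]
ramA [191. 330.]
shaker [162. 443.]
syrup [166. 556.]
ramB [197. 519.]
```

View pics/w4.png

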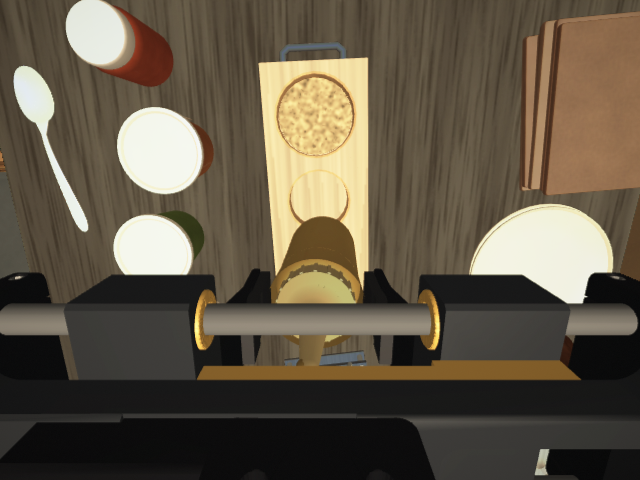

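The bottle is held upright. The oak cork well rim is at (315.5,115), the middle well rim is about (319.5,199), and the jar cap is at (102,34).

Run:
```python
from h import *
s=np.load('pics/last.npz');c=cam('wrist',{'ee_pos':s['pos'],'tool_rot':s['rot']})
for n,u,z in [('cork',(315.5,115),.034),('mid',(319.5,199),.034),('jar cap',(102,34),.094)]: print(n,ray(c,u,z).round(4))
print(proj(c,[*s['pos'][:2],.1546]),proj(c,[*s['pos'][:2],.25]))
```

```text
cork [0.6065 0.2032]
mid [0.6111 0.113 ]
jar cap [0.4256 0.2632]
[316.53373683 238.03539941] [316.33648238 286.39185937]
```

Emit:
{"fn": "carry_out", "kwargs": {"rows": [0.011, 0.002, 0, 0, 0, 0, 0.025, 0, 0, 0, 0.04, 0, 0, 0, 0.04, 0, 0, 0, 0.02, 0, 0, 0, 0.008, 0, 0, 0, 0.004, 0, 0, 0, 0, 0, 0, 0, 0, 0]}}

```text
time: 9.05
ee_pos: [0.6109, 0.1136, 0.1191]
tool_rot: [[-0.003, 1.0, 0.002], [1.0, 0.003, 0.0], [0.0, 0.002, -1.0]]
contact_force: [-0.3, -0.4, -2.0]
grip_width: 0.551
grip_force: 20.0
```

Emit:
{"fn": "carry_out", "kwargs": {"rows": [0, 0, 0.002, 0, 0, 0, 0.001, 0, 0, 0, 0.001, 0, 0, 0, 0, 0]}}

```text
time: 9.45
ee_pos: [0.61, 0.1132, 0.1135]
tool_rot: [[-0.003, 1.0, -0.0], [1.0, 0.003, -0.0], [-0.0, -0.0, -1.0]]
contact_force: [-0.5, -0.9, -1.5]
grip_width: 0.552
grip_force: 20.0
```

Emit:
{"fn": "carry_out", "kwargs": {"rows": [0, 0, 0.001, 0, 0, 0, 0.001, 0, 0, 0, 0.001, 0, 0, 0, 0, 0]}}

```text
time: 9.85
ee_pos: [0.6099, 0.1132, 0.1104]
tool_rot: [[-0.003, 1.0, -0.0], [1.0, 0.003, -0.0], [-0.0, -0.0, -1.0]]
contact_force: [-0.6, -0.6, -1.9]
grip_width: 0.552
grip_force: 20.0
```

Emit:
{"fn": "carry_out", "kwargs": {"rows": [0, 0, 0.0005, 0, 0, 0, 0.0005, 0, 0, 0, 0, 0]}}

```text
time: 10.15
ee_pos: [0.6102, 0.1134, 0.1097]
tool_rot: [[-0.003, 1.0, 0.0], [1.0, 0.003, 0.0], [0.0, 0.0, -1.0]]
contact_force: [-0.3, 1.0, -0.8]
grip_width: 0.554
grip_force: 20.0
```

Emit:
{"fn": "carry_out", "kwargs": {"rows": [0, 0, 0.0005, 0, 0, 0, 0, 0]}}

```text
time: 10.35
ee_pos: [0.6103, 0.1135, 0.1096]
tool_rot: [[-0.003, 1.0, 0.001], [1.0, 0.003, 0.0], [0.0, 0.001, -1.0]]
contact_force: [-0.7, 1.4, 2.7]
grip_width: 0.554
grip_force: 20.0
```

Emit:
{"fn": "carry_out", "kwargs": {"rows": [0, 0, 0, 0, 0, 0, 0, 0, 0, 0, 0, 0, 0, 0, 0, 0, 0, 0, 0, 0, 0, 0, -0.01, 0, 0, 0, -0.03, 0, 0, 0, -0.04, 0, 0, 0, -0.04, 0, 0, 0, -0.03, 0, 0, 0, 0, 0], "grip": 1}}

```text
time: 11.45
ee_pos: [0.6118, 0.1144, 0.2649]
tool_rot: [[-0.003, 1.0, 0.008], [1.0, 0.003, 0.001], [0.001, 0.008, -1.0]]
contact_force: [-0.2, 0.2, 0.3]
grip_width: 1.002
grip_force: 0.0
```

Emit:
{"fn": "carry_out", "kwargs": {"rows": [-0.02, -0.013, 0, 0, -0.0395, -0.026, 0, 0, -0.0395, -0.026, 0, 0, -0.0395, -0.026, 0, 0, -0.0395, -0.026, 0, 0, -0.0395, -0.026, 0, 0, -0.0395, -0.026, 0, 0, -0.02, -0.012, 0, 0, 0, 0, 0, 0, 0, 0, 0, 0]}}

```text
time: 12.45
ee_pos: [0.4299, -0.164, 0.2592]
tool_rot: [[-0.002, 1.0, 0.0], [1.0, 0.002, 0.0], [0.0, 0.0, -1.0]]
contact_force: [0.0, 1.1, -0.5]
grip_width: 1.002
grip_force: 0.0
```

```bash
python3 wr.py w5; python3 -c "
from h import *
cv2.imwrite('pics/t5.png',viewer.grab_frame('top')[:,:,::-1])
a=cv2.imread('pics/w5.png');t=cv2.imread('pics/t5.png')[165:300,225:500]
cv2.imwrite('pics/c5.png',np.vstack([cv2.resize(a[:300],(640,300)),cv2.resize(t,(550,270)).copy() if 0 else cv2.copyMakeBorder(cv2.resize(t,(550,270)),0,0,0,90,0)]))"
```

```text
12.45 [ 0.42986991 -0.16403163  0.25915724] [ 0.   1.1 -0.5]
jar [ 300. -418.]
ramA [338. 105.]
shaker [315. 221.]
syrup [335. 335.]
ramB [316. 364.]
```

View pics/c5.png

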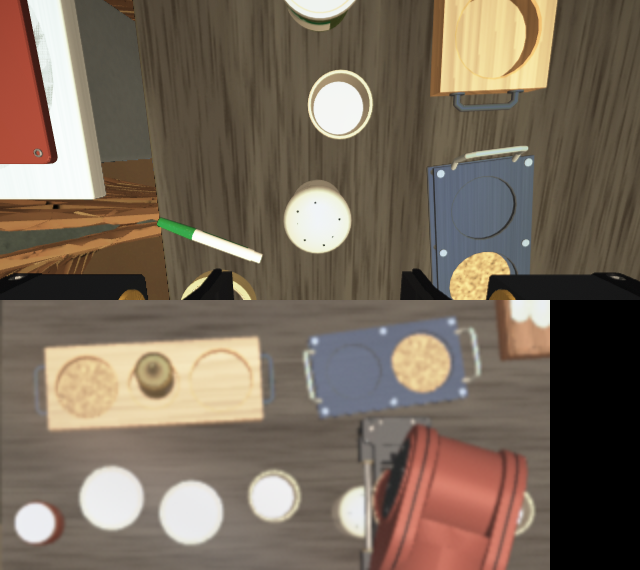

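The syrup stands in the middle oak well. In the wrist view the shaker is centred at (318,220), under the TCP, the ramekin is at (340,105), and the steel jar well is at (483,208).

Emit:
{"fn": "carry_out", "kwargs": {"rows": [0, 0, 0.03, 0, 0, 0, 0.045, 0, 0, 0, 0.045, 0, 0, 0, 0.04, 0, 0, 0, 0.025, 0, 0, 0, 0.015, 0, 0, 0, 0.009, 0, 0, 0, 0, 0, 0, 0, 0, 0]}}

```text
time: 13.45
ee_pos: [0.4306, -0.1639, 0.0507]
tool_rot: [[-0.004, 1.0, 0.001], [1.0, 0.004, -0.0], [-0.0, 0.001, -1.0]]
contact_force: [-0.2, -0.8, 0.1]
grip_width: 0.998
grip_force: 0.0
```

Emit:
{"fn": "carry_out", "kwargs": {"rows": [0, 0, 0, 0, 0, 0, 0, 0, 0, 0, 0, 0, 0, 0, 0, 0, 0, 0, 0, 0, 0, 0, 0, 0, 0, 0, 0, 0], "grip": 0, "squeeze": 20}}

```text
time: 14.15
ee_pos: [0.4302, -0.1645, 0.0504]
tool_rot: [[-0.003, 1.0, 0.001], [1.0, 0.003, -0.0], [-0.0, 0.001, -1.0]]
contact_force: [2.1, -0.0, 4.6]
grip_width: 0.756
grip_force: 20.0
```

Emit:
{"fn": "carry_out", "kwargs": {"rows": [0, 0, -0.01, 0, 0, 0, -0.035, 0, 0, 0, -0.045, 0, 0, 0, -0.045, 0, 0, 0, -0.035, 0, 0.0303, 0.0303, -0.02, 0, 0.0303, 0.0303, 0, 0, 0.0303, 0.0303, 0, 0, 0.0303, 0.0303, 0, 0, 0.0303, 0.0303, 0, 0, 0.0303, 0.0303, 0, 0, 0, 0, 0, 0]}}

```text
time: 15.35
ee_pos: [0.6123, 0.024, 0.239]
tool_rot: [[-0.01, 1.0, -0.002], [1.0, 0.01, 0.005], [0.005, -0.002, -1.0]]
contact_force: [-0.2, 1.1, -3.3]
grip_width: 0.754
grip_force: 20.0
```

Emit:
{"fn": "carry_out", "kwargs": {"rows": [0, 0, 0, 0, 0, 0, 0, 0]}}

```text
time: 15.55
ee_pos: [0.6104, 0.017, 0.2399]
tool_rot: [[-0.002, 1.0, -0.001], [1.0, 0.002, -0.001], [-0.001, -0.001, -1.0]]
contact_force: [-1.0, -0.1, -1.7]
grip_width: 0.761
grip_force: 20.0
```

Emit:
{"fn": "carry_out", "kwargs": {"rows": [0.0025, 0.0025, 0.02, 0, 0, 0, 0.04, 0, 0, 0, 0.045, 0, 0, 0, 0.035, 0, 0, 0, 0.018, 0, 0, 0, 0.01, 0, 0, 0, 0.005, 0, 0, 0, 0, 0, 0, 0, 0, 0]}}

```text
time: 16.45
ee_pos: [0.6143, 0.0204, 0.0684]
tool_rot: [[-0.003, 1.0, 0.002], [1.0, 0.003, -0.0], [-0.0, 0.002, -1.0]]
contact_force: [0.3, -1.5, -1.5]
grip_width: 0.755
grip_force: 20.0
```

Emit:
{"fn": "carry_out", "kwargs": {"rows": [0, 0, 0.002, 0, 0, 0, 0.001, 0, 0, 0, 0.001, 0, 0, 0, 0, 0, 0, 0, 0, 0]}}

```text
time: 16.95
ee_pos: [0.6136, 0.0206, 0.0631]
tool_rot: [[-0.003, 1.0, -0.0], [1.0, 0.003, 0.0], [0.0, -0.0, -1.0]]
contact_force: [-0.2, -0.1, -2.4]
grip_width: 0.757
grip_force: 20.0
```

Emit:
{"fn": "carry_out", "kwargs": {"rows": [0, 0, 0.001, 0, 0, 0, 0.001, 0, 0, 0, 0.0005, 0, 0, 0, 0, 0]}}

```text
time: 17.35
ee_pos: [0.6137, 0.0207, 0.0608]
tool_rot: [[-0.003, 1.0, 0.0], [1.0, 0.003, 0.0], [0.0, 0.0, -1.0]]
contact_force: [-0.5, 0.8, 1.6]
grip_width: 0.759
grip_force: 20.0
```

Emit:
{"fn": "carry_out", "kwargs": {"rows": [0, 0, 0.0005, 0, 0, 0, 0, 0]}}

```text
time: 17.55
ee_pos: [0.6137, 0.0211, 0.0607]
tool_rot: [[-0.003, 1.0, 0.0], [1.0, 0.003, 0.0], [0.0, 0.0, -1.0]]
contact_force: [-1.8, 1.9, 5.8]
grip_width: 0.757
grip_force: 20.0
```

Emit:
{"fn": "carry_out", "kwargs": {"rows": [0, 0, 0, 0, 0, 0, 0, 0, 0, 0, 0, 0, 0, 0, 0, 0, 0, 0, 0, 0, 0, 0, -0.01, 0, 0, 0, -0.03, 0, 0, 0, -0.045, 0, 0, 0, -0.045, 0, 0, 0, -0.045, 0, 0, 0, 0, 0], "grip": 1}}

```text
time: 18.65
ee_pos: [0.6164, 0.0216, 0.2428]
tool_rot: [[-0.003, 1.0, 0.011], [1.0, 0.003, 0.0], [0.0, 0.011, -1.0]]
contact_force: [0.6, 0.6, 0.1]
grip_width: 0.997
grip_force: 0.0
```

Emit:
{"fn": "carry_out", "kwargs": {"rows": [-0.009, -0.02, 0, 0, -0.018, -0.04, 0, 0, -0.018, -0.04, 0, 0, -0.018, -0.04, 0, 0, -0.009, -0.02, 0, 0, 0, 0, 0, 0, 0, 0, 0, 0]}}

```text
time: 19.35
ee_pos: [0.4541, -0.052, 0.2357]
tool_rot: [[-0.002, 1.0, 0.001], [1.0, 0.002, -0.001], [-0.001, 0.001, -1.0]]
contact_force: [0.1, -0.2, 0.5]
grip_width: 1.001
grip_force: 0.0
```

```bash
python3 wr.py w6; python3 -c "
from h import *
cv2.imwrite('pics/t6.png',viewer.grab_frame('top')[:,:,::-1])
a=cv2.imread('pics/w6.png');t=cv2.imread('pics/t6.png')[165:300,225:500]
cv2.imwrite('pics/c6.png',np.vstack([a[:310],cv2.copyMakeBorder(cv2.resize(t,(550,270)),0,0,0,90,0)]))"
```

```text
19.35 [ 0.45412245 -0.05196636  0.23565455] [ 0.1 -0.2  0.5]
jar [ 264. -230.]
ramA [314. 213.]
shaker [290. 336.]
syrup [308. 460.]
ramB [298. 448.]
```

View pics/c6.png

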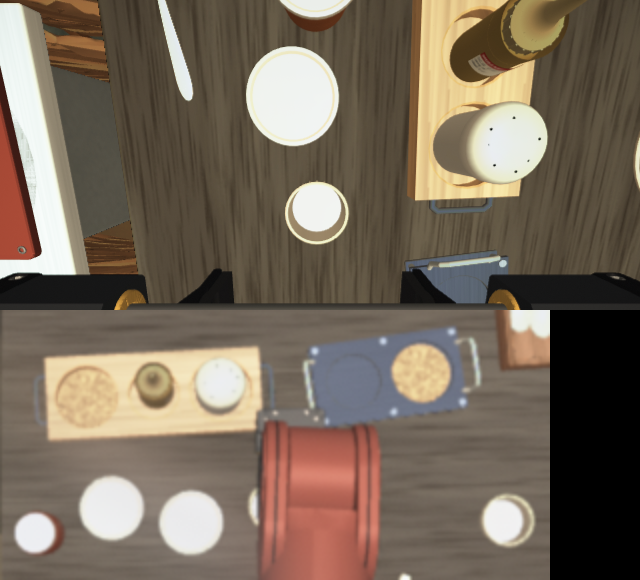

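The syrup and shaker both stand in their wells. The ramekin rim is at (317,213), directly under the TCP.

Emit:
{"fn": "carry_out", "kwargs": {"rows": [0, 0, 0.03, 0, 0, 0, 0.045, 0, 0, 0, 0.045, 0, 0, 0, 0.045, 0, 0, 0, 0.025, 0, 0, 0, 0.014, 0, 0, 0, 0.008, 0, 0, 0, 0, 0, 0, 0, 0, 0]}}

```text
time: 20.35
ee_pos: [0.4549, -0.0518, 0.0241]
tool_rot: [[-0.003, 1.0, 0.002], [1.0, 0.003, -0.0], [-0.0, 0.002, -1.0]]
contact_force: [-0.2, 0.0, 0.3]
grip_width: 1.001
grip_force: 0.0
```

Emit:
{"fn": "carry_out", "kwargs": {"rows": [0, 0, 0, 0, 0, 0, 0, 0, 0, 0, 0, 0, 0, 0, 0, 0, 0, 0, 0, 0, 0, 0, 0, 0, 0, 0, 0, 0], "grip": 0, "squeeze": 15}}

```text
time: 21.05
ee_pos: [0.4541, -0.0521, 0.0235]
tool_rot: [[-0.003, 1.0, 0.0], [1.0, 0.003, -0.0], [-0.0, 0.0, -1.0]]
contact_force: [-2.0, -1.2, 6.6]
grip_width: 0.765
grip_force: 15.0
```

Emit:
{"fn": "carry_out", "kwargs": {"rows": [0, 0, -0.01, 0, 0, 0, -0.04, 0, 0, 0, -0.045, 0, 0, 0, -0.045, 0, 0, 0, -0.045, 0, 0.0363, 0.0216, -0.015, 0, 0.0363, 0.0216, 0, 0, 0.0363, 0.0216, 0, 0, 0.0363, 0.0216, 0, 0, 0.0363, 0.0216, 0, 0, 0.0363, 0.0216, 0, 0, 0.0363, 0.0216, 0, 0]}}

```text
time: 22.25
ee_pos: [0.6049, 0.2038, 0.2232]
tool_rot: [[-0.002, 1.0, -0.001], [1.0, 0.002, 0.0], [0.0, -0.001, -1.0]]
contact_force: [0.9, -0.2, 0.1]
grip_width: 0.755
grip_force: 15.0
```

Emit:
{"fn": "carry_out", "kwargs": {"rows": [0, 0, 0, 0, 0, 0, 0, 0, 0, 0, 0, 0]}}

```text
time: 22.55
ee_pos: [0.6041, 0.2015, 0.2232]
tool_rot: [[-0.002, 1.0, -0.0], [1.0, 0.002, -0.001], [-0.001, -0.0, -1.0]]
contact_force: [-0.1, -0.8, -0.4]
grip_width: 0.76
grip_force: 15.0
```

```bash
python3 wr.py w7; python3 -c "
from h import *
cv2.imwrite('pics/t7.png',viewer.grab_frame('top')[:,:,::-1])
a=cv2.imread('pics/w7.png');t=cv2.imread('pics/t7.png')[165:300,225:500]
cv2.imwrite('pics/c7.png',np.vstack([a[:310],cv2.copyMakeBorder(cv2.resize(t,(550,270)),0,0,0,90,0)]))"
```

```text
22.55 [0.60411239 0.20150689 0.22323229] [-0.1 -0.8 -0.4]
jar [ 95. 156.]
ramA [193. 416.]
shaker [164. 536.]
syrup [167. 658.]
ramB [199. 592.]
```

View pics/c7.png

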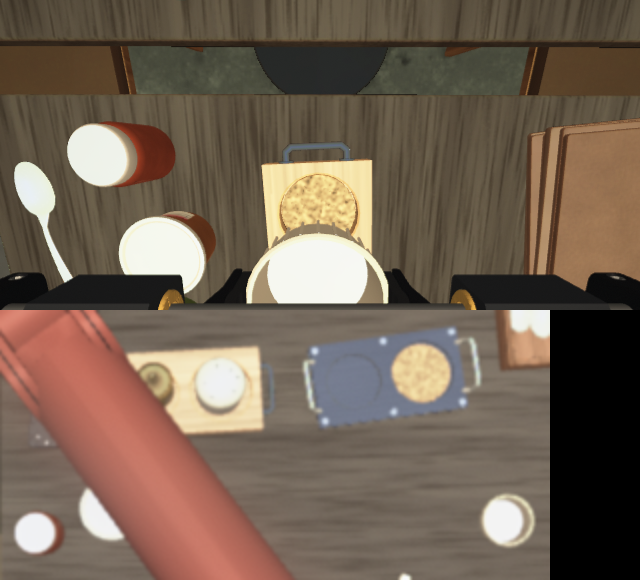

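The ramekin is held level. The oak cork rim spans columns 280–358 with its top at row 174, so its centre is about (319,212). The jar cap is at (102,155).

Run:
```python
from h import *
s=np.load('pics/last.npz');c=cam('wrist',{'ee_pos':s['pos'],'tool_rot':s['rot']})
for n,u,z in [('cork',(319,212),.034),('top edge',(319,174),.034),('jar',(102,155),.094)]: print(n,ray(c,u,z).round(4))
```

```text
cork [0.6067 0.205 ]
top edge [0.6065 0.2446]
jar [0.4243 0.2651]
```

Emit:
{"fn": "carry_out", "kwargs": {"rows": [0.001, 0.002, 0.025, 0, 0, 0, 0.045, 0, 0, 0, 0.045, 0, 0, 0, 0.03, 0, 0, 0, 0.015, 0, 0, 0, 0.008, 0, 0, 0, 0.004, 0, 0, 0, 0.002, 0, 0, 0, 0, 0, 0, 0, 0, 0]}}

```text
time: 23.65
ee_pos: [0.6068, 0.2039, 0.0501]
tool_rot: [[-0.003, 1.0, 0.001], [1.0, 0.003, 0.0], [0.0, 0.001, -1.0]]
contact_force: [-1.0, 0.9, -0.5]
grip_width: 0.76
grip_force: 15.0
```

Emit:
{"fn": "carry_out", "kwargs": {"rows": [0, 0, 0.001, 0, 0, 0, 0.001, 0, 0, 0, 0.001, 0, 0, 0, 0, 0]}}

```text
time: 24.05
ee_pos: [0.6062, 0.2036, 0.0459]
tool_rot: [[-0.003, 1.0, -0.0], [1.0, 0.003, -0.0], [-0.0, -0.0, -1.0]]
contact_force: [-0.2, 0.5, -1.0]
grip_width: 0.764
grip_force: 15.0
```

Emit:
{"fn": "carry_out", "kwargs": {"rows": [0, 0, 0.001, 0, 0, 0, 0.001, 0, 0, 0, 0, 0]}}

```text
time: 24.35
ee_pos: [0.6062, 0.2036, 0.0439]
tool_rot: [[-0.003, 1.0, -0.0], [1.0, 0.003, -0.0], [-0.0, -0.0, -1.0]]
contact_force: [0.3, -0.5, -1.0]
grip_width: 0.759
grip_force: 15.0
```

Emit:
{"fn": "carry_out", "kwargs": {"rows": [0, 0, 0.0005, 0, 0, 0, 0, 0]}}

```text
time: 24.55
ee_pos: [0.6063, 0.2037, 0.0437]
tool_rot: [[-0.003, 1.0, 0.0], [1.0, 0.003, 0.0], [0.0, 0.0, -1.0]]
contact_force: [-1.5, -1.0, 0.3]
grip_width: 0.764
grip_force: 15.0
```

Emit:
{"fn": "carry_out", "kwargs": {"rows": [0, 0, 0, 0, 0, 0, 0, 0, 0, 0, 0, 0, 0, 0, 0, 0, 0, 0, 0, 0, 0, 0, -0.01, 0, 0, 0, -0.03, 0, 0, 0, -0.045, 0, 0, 0, -0.045, 0, 0, 0, -0.045, 0, 0, 0, 0, 0], "grip": 1}}

```text
time: 25.65
ee_pos: [0.6085, 0.2057, 0.2264]
tool_rot: [[-0.003, 1.0, 0.01], [1.0, 0.003, 0.003], [0.003, 0.01, -1.0]]
contact_force: [0.2, 0.4, -0.5]
grip_width: 1.001
grip_force: 0.0
```

Emit:
{"fn": "carry_out", "kwargs": {"rows": [0.009, -0.02, 0, 0, 0.013, -0.04, 0, 0, 0.013, -0.04, 0, 0, 0.013, -0.04, 0, 0, 0.012, -0.042, 0, 0, 0, 0, 0, 0, 0, 0, 0, 0]}}

```text
time: 26.35
ee_pos: [0.4238, 0.2632, 0.2192]
tool_rot: [[-0.004, 1.0, 0.002], [1.0, 0.004, -0.001], [-0.001, 0.002, -1.0]]
contact_force: [0.9, -0.6, -0.9]
grip_width: 1.0
grip_force: 0.0
```

```bash
python3 wr.py w8; python3 -c "
from h import *
cv2.imwrite('pics/t8.png',viewer.grab_frame('top')[:,:,::-1])
a=cv2.imread('pics/w8.png');t=cv2.imread('pics/t8.png')[165:300,225:500]
cv2.imwrite('pics/c8.png',np.vstack([a[:310],cv2.copyMakeBorder(cv2.resize(t,(550,270)),0,0,0,90,0)]))"
```

```text
26.35 [0.42376931 0.26323088 0.21922475] [ 0.9 -0.6 -0.9]
jar [310. 229.]
ramA [337. 459.]
shaker [318. 577.]
syrup [335. 699.]
ramB [319. 623.]
```

View pics/c8.png

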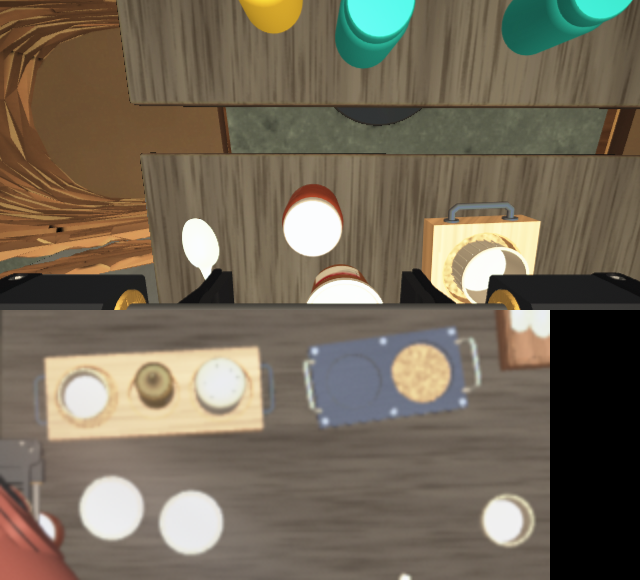

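The ramekin is in the oak cork well. The jar cap is at (313,227), so the jar is at about (.421,.265) and needs a small shift.

Emit:
{"fn": "carry_out", "kwargs": {"rows": [0.001, -0.0025, 0.025, 0, 0, 0, 0.04, 0, 0, 0, 0.04, 0, 0, 0, 0.035, 0, 0, 0, 0.02, 0, 0, 0, 0.011, 0, 0, 0, 0.006, 0, 0, 0, 0, 0, 0, 0, 0, 0]}}

```text
time: 27.35
ee_pos: [0.4224, 0.2645, 0.0425]
tool_rot: [[-0.003, 1.0, 0.001], [1.0, 0.003, 0.001], [0.001, 0.001, -1.0]]
contact_force: [0.9, -0.3, -0.1]
grip_width: 1.001
grip_force: 0.0
```

Emit:
{"fn": "carry_out", "kwargs": {"rows": [0, 0, 0, 0, 0, 0, 0, 0, 0, 0, 0, 0, 0, 0, 0, 0, 0, 0, 0, 0, 0, 0, 0, 0, 0, 0, 0, 0], "grip": 0, "squeeze": 20}}

```text
time: 28.05
ee_pos: [0.4216, 0.2641, 0.0417]
tool_rot: [[-0.003, 1.0, -0.0], [1.0, 0.003, -0.0], [-0.0, -0.0, -1.0]]
contact_force: [-1.5, -0.5, 4.2]
grip_width: 0.664
grip_force: 20.0
```

Emit:
{"fn": "carry_out", "kwargs": {"rows": [0, 0, -0.01, 0, 0, 0, -0.04, 0, 0, 0, -0.045, 0, 0, 0, -0.045, 0, 0, 0, -0.04, 0, 0, 0, -0.02, 0, -0.0427, 0.0201, 0, 0, -0.0427, 0.0201, 0, 0, -0.0427, 0.0201, 0, 0, -0.0427, 0.0201, 0, 0, -0.0427, 0.0201, 0, 0, -0.0427, 0.0201, 0, 0]}}

```text
time: 29.25
ee_pos: [0.5434, 0.0065, 0.2422]
tool_rot: [[-0.003, 1.0, 0.001], [1.0, 0.003, -0.0], [-0.0, 0.001, -1.0]]
contact_force: [0.5, 0.6, -1.5]
grip_width: 0.663
grip_force: 20.0
```

Emit:
{"fn": "carry_out", "kwargs": {"rows": [-0.0427, 0.0201, 0, 0, -0.0427, 0.0201, 0, 0, -0.0427, 0.0201, 0, 0, -0.0427, 0.0201, 0, 0, 0, 0, 0, 0, 0, 0, 0, 0, 0, 0, 0, 0]}}

```text
time: 29.95
ee_pos: [0.6238, -0.1608, 0.2419]
tool_rot: [[-0.005, 1.0, 0.0], [1.0, 0.005, 0.001], [0.001, 0.0, -1.0]]
contact_force: [0.8, 1.6, -1.5]
grip_width: 0.665
grip_force: 20.0
```

Emit:
{"fn": "carry_out", "kwargs": {"rows": [0, 0, 0.025, 0, 0, 0, 0.045, 0, 0, 0, 0.045, 0, 0, 0, 0.035, 0, 0, 0, 0.018, 0, 0, 0, 0.01, 0, 0, 0, 0.005, 0, 0, 0, 0.002, 0, 0, 0, 0, 0, 0, 0, 0, 0]}}

```text
time: 30.95
ee_pos: [0.6246, -0.1624, 0.0578]
tool_rot: [[-0.003, 1.0, 0.002], [1.0, 0.003, -0.0], [-0.0, 0.002, -1.0]]
contact_force: [0.0, 1.4, -1.2]
grip_width: 0.661
grip_force: 20.0
```

Emit:
{"fn": "carry_out", "kwargs": {"rows": [0, 0, 0.002, 0, 0, 0, 0.001, 0, 0, 0, 0.001, 0, 0, 0, 0.001, 0, 0, 0, 0, 0]}}

```text
time: 31.45
ee_pos: [0.6237, -0.1623, 0.0514]
tool_rot: [[-0.003, 1.0, -0.0], [1.0, 0.003, 0.0], [0.0, -0.0, -1.0]]
contact_force: [-0.3, -0.0, -1.4]
grip_width: 0.661
grip_force: 20.0
```

Emit:
{"fn": "carry_out", "kwargs": {"rows": [0, 0, 0.001, 0, 0, 0, 0.0005, 0, 0, 0, 0, 0]}}

```text
time: 31.75
ee_pos: [0.6238, -0.1623, 0.0499]
tool_rot: [[-0.003, 1.0, -0.0], [1.0, 0.003, 0.0], [0.0, -0.0, -1.0]]
contact_force: [-0.4, 0.3, -1.0]
grip_width: 0.663
grip_force: 20.0
```

Emit:
{"fn": "carry_out", "kwargs": {"rows": [0, 0, 0.0005, 0, 0, 0, 0, 0]}}

```text
time: 31.95
ee_pos: [0.6239, -0.1623, 0.0498]
tool_rot: [[-0.003, 1.0, 0.0], [1.0, 0.003, -0.0], [-0.0, 0.0, -1.0]]
contact_force: [-1.2, 0.5, 1.0]
grip_width: 0.66
grip_force: 20.0
```

Emit:
{"fn": "carry_out", "kwargs": {"rows": [0, 0, 0, 0, 0, 0, 0, 0, 0, 0, 0, 0, 0, 0, 0, 0, 0, 0, 0, 0, 0, 0, -0.01, 0, 0, 0, -0.03, 0, 0, 0, -0.045, 0, 0, 0, -0.045, 0, 0, 0, -0.045, 0, 0, 0, 0, 0], "grip": 1}}

```text
time: 33.05
ee_pos: [0.627, -0.162, 0.2327]
tool_rot: [[-0.003, 1.0, 0.011], [1.0, 0.003, -0.003], [-0.003, 0.011, -1.0]]
contact_force: [0.3, 0.4, -0.3]
grip_width: 0.998
grip_force: 0.0
```

Emit:
{"fn": "carry_out", "kwargs": {"rows": [-0.02, -0.019, 0, 0, -0.033, -0.031, 0, 0, -0.033, -0.031, 0, 0, -0.033, -0.031, 0, 0, -0.033, -0.031, 0, 0, -0.033, -0.031, 0, 0, -0.02, -0.018, 0, 0, 0, 0, 0, 0, 0, 0, 0, 0]}}

```text
time: 33.95
ee_pos: [0.4323, -0.368, 0.2248]
tool_rot: [[-0.002, 1.0, 0.0], [1.0, 0.002, 0.0], [0.0, 0.0, -1.0]]
contact_force: [0.5, 0.4, -0.2]
grip_width: 0.997
grip_force: 0.0
```

```bash
python3 wr.py w9; python3 -c "
from h import *
cv2.imwrite('pics/t9.png',viewer.grab_frame('top')[:,:,::-1])
a=cv2.imread('pics/w9.png');t=cv2.imread('pics/t9.png')[165:300,225:500]
cv2.imwrite('pics/c9.png',np.vstack([a[:310],cv2.copyMakeBorder(cv2.resize(t,(550,270)),0,0,0,90,0)]))"
```

```text
33.95 [ 0.43227313 -0.3680214   0.22482819] [ 0.5  0.4 -0.2]
jar [  283. -1313.]
ramA [ 342. -174.]
shaker [311. -48.]
syrup [340.  73.]
ramB [314. 215.]
```

View pics/c9.png

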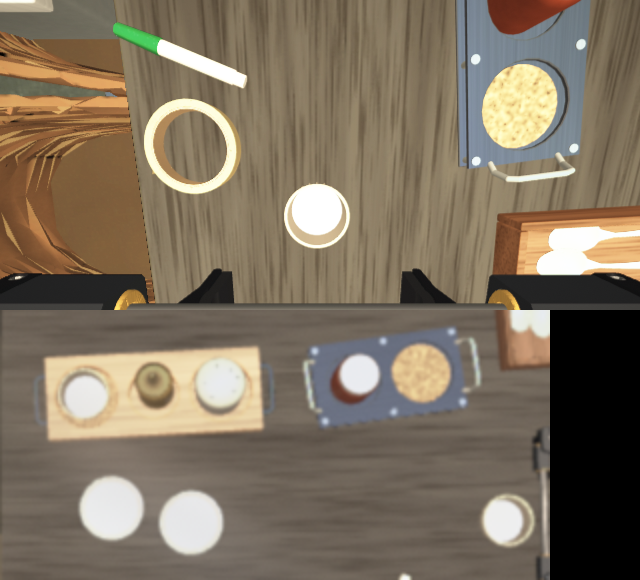

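The jar stands in its well in the steel caddy. The last ramekin's rim is at (317,216), under the TCP, and the steel cork rim is at (525,105).

Emit:
{"fn": "carry_out", "kwargs": {"rows": [0, 0, 0.025, 0, 0, 0, 0.045, 0, 0, 0, 0.045, 0, 0, 0, 0.04, 0, 0, 0, 0.024, 0, 0, 0, 0.014, 0, 0, 0, 0.008, 0, 0, 0, 0, 0, 0, 0, 0, 0]}}

```text
time: 34.95
ee_pos: [0.4334, -0.3683, 0.0248]
tool_rot: [[-0.003, 1.0, 0.001], [1.0, 0.003, -0.001], [-0.001, 0.001, -1.0]]
contact_force: [0.0, 0.4, 0.1]
grip_width: 1.0
grip_force: 0.0
```

Emit:
{"fn": "carry_out", "kwargs": {"rows": [0, 0, 0, 0, 0, 0, 0, 0, 0, 0, 0, 0, 0, 0, 0, 0, 0, 0, 0, 0, 0, 0, 0, 0, 0, 0, 0, 0], "grip": 0, "squeeze": 15}}

```text
time: 35.65
ee_pos: [0.4326, -0.3682, 0.024]
tool_rot: [[-0.003, 1.0, 0.0], [1.0, 0.003, -0.001], [-0.001, 0.0, -1.0]]
contact_force: [-0.7, 0.0, 6.5]
grip_width: 0.77
grip_force: 15.0
```

Run:
```python
from h import *
s=np.load('pics/last.npz');c=cam('wrist',{'ee_pos':s['pos'],'tool_rot':s['rot']})
print(ray(c,(524.5,104.5),.032),ray(c,(317,216),.041))
```

```text
[ 0.63657808 -0.25733121] [ 0.43284793 -0.36754114]
```

Emit:
{"fn": "carry_out", "kwargs": {"rows": [0, 0, -0.01, 0, 0, 0, -0.04, 0, 0, 0, -0.045, 0, 0, 0, -0.045, 0, 0, 0, -0.025, 0, 0.0184, 0.0338, 0, 0, 0.0184, 0.0338, 0, 0, 0.0184, 0.0338, 0, 0, 0.0184, 0.0338, 0, 0, 0.0184, 0.0338, 0, 0, 0.0184, 0.0338, 0, 0, 0, 0, 0, 0]}}

```text
time: 36.85
ee_pos: [0.6386, -0.2509, 0.1882]
tool_rot: [[-0.01, 1.0, 0.001], [1.0, 0.01, 0.004], [0.004, 0.001, -1.0]]
contact_force: [-0.1, 1.3, -1.3]
grip_width: 0.762
grip_force: 15.0
```

Emit:
{"fn": "carry_out", "kwargs": {"rows": [0, 0, 0, 0, 0, 0, 0, 0, 0, 0, 0, 0]}}

```text
time: 37.15
ee_pos: [0.6339, -0.2584, 0.1888]
tool_rot: [[-0.001, 1.0, -0.0], [1.0, 0.001, -0.001], [-0.001, -0.0, -1.0]]
contact_force: [-0.1, 0.1, -1.4]
grip_width: 0.766
grip_force: 15.0
```

Emit:
{"fn": "carry_out", "kwargs": {"rows": [0, 0.0015, 0.02, 0, 0, 0, 0.04, 0, 0, 0, 0.035, 0, 0, 0, 0.02, 0, 0, 0, 0.013, 0, 0, 0, 0.007, 0, 0, 0, 0.003, 0, 0, 0, 0.002, 0, 0, 0, 0, 0, 0, 0, 0, 0]}}

```text
time: 38.15
ee_pos: [0.6369, -0.257, 0.0494]
tool_rot: [[-0.003, 1.0, 0.001], [1.0, 0.003, -0.0], [-0.0, 0.001, -1.0]]
contact_force: [0.1, 0.1, -1.8]
grip_width: 0.766
grip_force: 15.0
```

Emit:
{"fn": "carry_out", "kwargs": {"rows": [0, 0, 0.002, 0, 0, 0, 0.001, 0, 0, 0, 0.001, 0, 0, 0, 0.001, 0, 0, 0, 0, 0]}}

```text
time: 38.65
ee_pos: [0.6363, -0.2569, 0.0433]
tool_rot: [[-0.003, 1.0, -0.0], [1.0, 0.003, 0.0], [0.0, -0.0, -1.0]]
contact_force: [-0.8, 0.0, -0.7]
grip_width: 0.768
grip_force: 15.0
```

Emit:
{"fn": "carry_out", "kwargs": {"rows": [0, 0, 0.001, 0, 0, 0, 0.0005, 0, 0, 0, 0, 0]}}

```text
time: 38.95
ee_pos: [0.6365, -0.2569, 0.0422]
tool_rot: [[-0.003, 1.0, 0.0], [1.0, 0.003, -0.0], [-0.0, 0.0, -1.0]]
contact_force: [-0.4, 0.4, 0.2]
grip_width: 0.763
grip_force: 15.0
```

Emit:
{"fn": "carry_out", "kwargs": {"rows": [0, 0, 0.0003, 0, 0, 0, 0, 0]}}

```text
time: 39.15
ee_pos: [0.6365, -0.2569, 0.0421]
tool_rot: [[-0.003, 1.0, 0.0], [1.0, 0.003, -0.0], [-0.0, 0.0, -1.0]]
contact_force: [-2.2, 1.2, 3.7]
grip_width: 0.765
grip_force: 15.0
```

Contact, so I'll release, rise and back off to look.

Emit:
{"fn": "carry_out", "kwargs": {"rows": [0, 0, 0, 0, 0, 0, 0, 0, 0, 0, 0, 0, 0, 0, 0, 0, 0, 0, 0, 0, 0, 0, -0.01, 0, 0, 0, -0.03, 0, 0, 0, -0.045, 0, 0, 0, -0.045, 0, 0, 0, -0.045, 0, 0, 0, 0, 0], "grip": 1}}

```text
time: 40.25
ee_pos: [0.6396, -0.257, 0.2254]
tool_rot: [[-0.003, 1.0, 0.011], [1.0, 0.003, -0.004], [-0.004, 0.011, -1.0]]
contact_force: [0.1, -0.1, -0.6]
grip_width: 1.001
grip_force: 0.0
```

Emit:
{"fn": "carry_out", "kwargs": {"rows": [-0.03, -0.03, 0, 0, -0.03, -0.03, 0, 0, -0.03, -0.03, 0, 0, -0.03, -0.03, 0, 0, -0.03, -0.03, 0, 0, -0.02, -0.02, 0, 0, 0, 0, 0, 0, 0, 0, 0, 0]}}

```text
time: 41.05
ee_pos: [0.4667, -0.4277, 0.2173]
tool_rot: [[-0.002, 1.0, 0.001], [1.0, 0.002, -0.0], [-0.0, 0.001, -1.0]]
contact_force: [1.2, 0.6, 0.1]
grip_width: 0.995
grip_force: 0.0
```

```bash
python3 -c "
from h import *
t=viewer.grab_frame('top')[165:300,225:500,::-1];s=viewer.grab_frame('scene')[130:310,190:510,::-1]
cv2.imwrite('pics/c10.png',np.vstack([cv2.resize(s,(550,309)),cv2.resize(t,(550,270))]))"
```

```text
(no output)
```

View pics/c10.png

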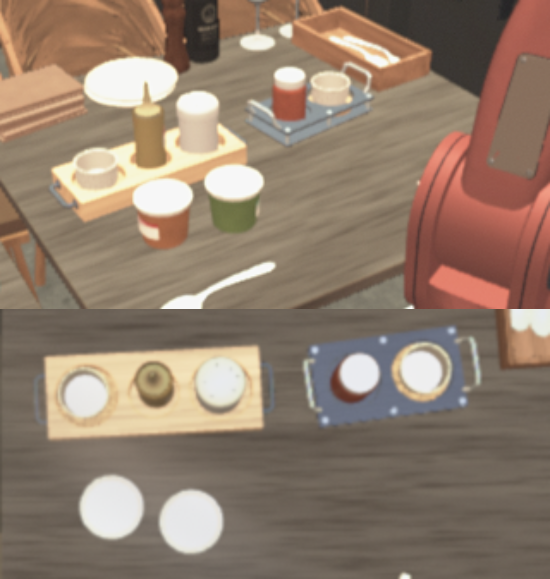

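All five things stand upright in the right wells, both tubs are where they were, and the arm is clear.

```bash
python3 -c "
from cell import job_done
print(job_done())"
```

```text
the job is handed in; nothing more can be done
None
```

The job is handed in after about 41 s: the final pictures show all five things upright in their proper wells, nothing knocked over and the orange and green tubs not moved.

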